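# Slide the temperature logger under the reader bridge

## Task

Push the flat temperature logger along the bench with the fingertips, in through the open side of the low reader bridge, until its leading edge lies square against the stop bar on the bridge's other side, and leave it lying there. There is little headroom: keep the logger flat on the bench all the way, do not lift or tip it, and do not disturb the other things on the bench.

Things in the scene. Friction and masses are not known exactly. Their poses are not given: they have to be found in the camera images.
- logger: flat grey plastic slab with a small dark display and a blank paper label on top, 140 mm long (its x) by 100 mm wide (its y) by 18 mm thick (z, up), 0.2 to 0.45 kg, loose, flat on the bench. Origin: centre of its underside. It starts before the bridge's open side, up to 35 mm sideways of the passage's middle line and turned up to 0.35 rad from it. Either short end may lead.
- reader: grey bridge fixed to the bench. Origin: on the bench, midway under the deck; +x is the sliding direction (world +y, within 0.2 rad), z up; open side at -x. Deck and legs: x -35 to 35 mm, top at 46 mm. Passage: y -62 to 62 mm, 22 mm high; legs 14 mm thick. The logger is home with its origin at this origin, 35 mm of it showing each side of the deck.
- stop (a point): middle of the face of the aluminium stop bar, at bench level, 70 mm beyond the reader's origin along its +x. The bar is 12 mm high, spans the passage and is carried by two low side rails (12 mm high) running out from the legs; axes as the reader's
- sanitizer: bystander: clear bottle, 60 mm diameter, 150 mm high; origin under its centre
- tape: bystander: roll of brown tape lying flat, 90 mm diameter, 40 mm high; origin under its centre
- stamp: bystander: black hand stamp standing upright, 40 mm diameter, 64 mm high; origin under its centre
- vial: bystander: small amber vial, 28 mm diameter, 50 mm high; origin under its centre
There are look-alikes about, which are no part of the job. Several things look just like the logger: the one meant starts farthest to the robot's right.

How it is judged (in metres and radians):
On the way:
1. the logger's leading end is under the bridge, flat on the bench (x of logger in the frame of reader between -0.09 and -0.012 m and y of logger in the frame of reader between -0.016 and 0.016 m and height (world z) of logger below 0.005 m and angle between logger's own z axis and vertical below 0.06 rad), for 0.1 s.
At the end, for the whole second after the job is handed in: The logger lies flat and still on the bench under the bridge, its leading edge within 6 mm of the stop bar, square to it within 0.07 rad and within 16 mm of the middle of the passage; it was never lifted or tipped and no other thing was moved (x of logger in the frame of reader between -0.006 and 0.004 m and angle between the x axis of logger and the x axis of reader, either way round below 0.07 rad and linear speed of logger below 0.01 m/s and y of logger in the frame of reader between -0.016 and 0.016 m and height (world z) of logger below 0.005 m and angle between logger's own z axis and vertical below 0.06 rad); the robot touches nothing.
It fails at once if the logger is lifted more than 8 mm (height (world z) of logger above 0.008 m).
It fails at once if the logger is tipped more than 0.09 rad (angle between logger's own z axis and vertical above 0.09 rad).
It fails at once if the bottle, tape, stamp or vial is moved more than 15 mm or knocked over (distance of any of sanitizer, tape, stamp, vial from where it was at the start of the episode above 0.015 m or angle between any of sanitizer, tape, stamp, vial's own z axis and vertical above 0.3 rad).
It also fails if it takes over 61 s, if anything falls off the work surface, if the arm or the gripper's body presses on something with over 40 N, if the wrist force passes 120 N, or if a joint passes its speed limit or range.

## Robot

A 6-joint arm with a two-finger parallel gripper is mounted at the origin on the work surface. World frame = base frame: x ahead of the robot, y to its left, z up, the work surface at z = 0. Lengths are in mm, angles in degrees, forces in N, time in s.
With the tool pointing down it reaches from about 300 to 850 mm from the base axis. Payload 4.2 kg.
Tool frame: the origin (TCP) lies midway between the tips of the shut fingers; the grasp point (between the pads) lies 19 mm behind it (env.hold_point_z is the z of the grasp point in the tool frame, in mm); z points along the fingers, y is the direction in which the jaws open and shut (so a half turn about z gives the same grasp; the last joint's range is limited). The gripper opens to 91 mm and grips with 3 to 60 N. Pads are 32 mm wide; open, the fingers measure 118 mm over their backs; the gripper's body (76 mm by 178 mm) begins 60 mm behind the grasp point.
Start: joints at [-77.922, 18.312, 89.639, -0, 72.044, -1.146], TCP at [131.537, -559.769, 213.976] pointing down, gripper open.
Joint ranges: [-177.97, 177.97], [-48.28, 115.42], [12.27, 149.76], [-77.06, 257.06], [2.81, 150.46], [-146.56, 146.56]. Speed limits (degrees/s): [147.25, 147.25, 180, 180, 180, 180].

## Interface

Orientations are given as [roll, pitch, yaw] about the fixed x, y, z axes, in that order (R = Rz(yaw) Ry(pitch) Rx(roll)).
In Python, from workcell import env, grab_frame, camera_params, spotter gives the robot as it stands. The module is installed in compiled form; this text tells all that it offers.
- The arm moves only by the shell command python3 -m jog 'ROWS' [FORCE]. ROWS is text: rows parted by semicolons, each of 7 numbers parted by spaces: the turn, a rotation vector about the world's x, y, z in units of 5 degrees (1.0 is 5 degrees), then the shift along the world's x, y, z in units of 25 mm (1.0 is 25 mm), then the opening, from 0 (shut) to 1 (fully open). A call has 1 to 5 rows; each row is the pose to reach, as a shift and turn from the pose commanded when the call began; what a row does not reach only later rows make up. A row lasts 1/8 s, in which the tool goes at most 62.5 mm and 10.7 degrees, less where a joint would pass 70% of its speed; a pose out of reach is approached as far as the arm can. A call with a gripper value outside its range is refused whole. The fingers move at their own pace and stop on an object; FORCE is the grip in N (left out, the last holds). Time passes only in rows, so rows that repeat a pose let the fingers close. It gives the time, the measured TCP pose, the force and the opening at its end, in the units of the state.
- env.state(): the state, without advancing time (a new reading comes with each control period).
- grab_frame(name): name is "scene" or "side" or "wrist"; returns the picture (480x640x3 uint8, red, green, blue); there is no depth.
- camera_params(name): a dict with "K" (3x3 intrinsics, pixels), "dist" ([k1, k2, p1, p2, k3] as OpenCV has them; the pictures are not rectified), "rvec" (rotation vector, rad) and "tvec" (3), from world to camera coordinates, as OpenCV has them. Camera axes: x right, y down, z forward; pixel columns grow to the right and rows downward; lengths in mm; the calibration is good to about 2 mm. A picture is of the moment at which its call begins: read the wrist's pose just before it. camera_params takes no time and is no camera call; for the wrist camera it gives the pose at the moment of the call.
- env.job_done(): hands the job in, once; it reports no verdict.
Trained networks look in the newest picture that a camera, given by its name, has taken for a name from the list of things; names that differ only in an ending like _2 or _b are one class to them, and where a whole thing is asked for, a point or a joint stands for the part that bears it (a point fixed in the world has none). Each returns a list of dicts, best first, with "conf" (0 to 1); they miss things now and then, are a little off and sometimes report something else, mostly with a low value. They report only what shows in the picture. A call takes as long as a camera call. They do not tell look-alikes from the thing itself.
- spotter.look_for(query, camera): "box" ([left, top, width, height] in pixels, round what is visible of it).
- spotter.trace(query, camera): "region" (480x640 bool, what is visible of it) and "box" ([left, top, width, height] in pixels, round what is visible of it).
The state is a dict: "time_s": time; "qpos": joint angles; "qvel": joint speeds; "effort": joint torques, N m; "ee_pos": TCP position; "ee_rot": TCP orientation; "force": force on the tool from outside, world axes, zero at the start; "torque": the same for the moment, N m; "gripper_width": finger opening in mm.
Only numpy, scipy, OpenCV 4.12 (cv2) and the standard library are available. Lean on these libraries where they do the work, as an engineer would, in place of code of your own. Each camera call takes 0.05 s, during which the arm holds its last target. There are 200 camera calls.

## Working session

There is one attempt and no reset: what is moved stays moved. The work goes in short steps, Python scripts to look and compute and a shell command to move; the robot and the scene stay as the last step left them, time stands still between calls to the robot, and variables do not carry over. Pictures are saved under pics/ and viewed, about 8 in all and at most 12, crops included, and the job is handed in when it is done.

```bash
mkdir -p pics; cat > h.py <<'E'
import numpy as np, cv2
from workcell import env, grab_frame, camera_params, spotter
def snap(cam,fn):
    im=grab_frame(cam); cv2.imwrite('pics/'+fn,im[:,:,::-1]); return im
def ray(cam,px,z=0.,P=None):
    "pixels -> world points on plane z (mm)"
    P=P or camera_params(cam); K=np.array(P['K'],float)
    n=cv2.undistortPoints(np.array(px,float).reshape(-1,1,2),K,np.array(P['dist'],float)).reshape(-1,2)
    R=cv2.Rodrigues(np.array(P['rvec'],float))[0]; C=-R.T@np.array(P['tvec'],float).ravel()
    d=np.c_[n,np.ones(len(n))]@R
    return C+d*((z-C[2])/d[:,2])[:,None]
def proj(cam,X,P=None):
    P=P or camera_params(cam)
    return cv2.projectPoints(np.array(X,float).reshape(-1,1,3),np.array(P['rvec'],float),np.array(P['tvec'],float),np.array(P['K'],float),np.array(P['dist'],float))[0].reshape(-1,2)
E
python3 - <<'E'
from h import *
im=snap('scene','s1.png')
for q in ['logger','reader','sanitizer','tape','stamp','vial']:
    for d in spotter.look_for(q,'scene'): 
        b=d['box']; print(q,round(d['conf'],2),np.round(b), np.round(ray('scene',[[b[0]+b[2]/2,b[1]+b[3]/2]],10)[0]))
snap('side','d1.png')
print(env.state())
E
```

```text
logger 0.88 [245. 201.  65.  49.] [ 588. -155.   10.]
logger 0.71 [319. 165.  61.  42.] [369. -74.  10.]
reader 0.62 [304. 209.  72.  80.] [577.  15.  10.]
sanitizer 0.8 [454. 287.  38.  64.] [604. 354.  10.]
sanitizer 0.47 [246. 201.  64.  44.] [ 584. -159.   10.]
tape 0.94 [163. 185.  40.  33.] [ 647. -418.   10.]
stamp 0.77 [224. 142.  18.  25.] [ 422. -426.   10.]
vial 0.61 [504. 238.  18.  22.] [361. 374.  10.]
{'time_s': 0.4, 'qpos': array([-7.79231192e+01,  1.83174497e+01,  8.96488394e+01, -1.63156336e-03,
        7.20428582e+01, -1.14464664e+00]), 'qvel': array([ 0.02293009, -0.08080492, -0.13260597, -0.03404944,  0.09191322,
        0.01543532]), 'effort': array([-3.27201724e-04, -4.11894143e+01, -2.31915361e+01,  7.26634101e-02,
        3.97302804e-02, -4.45479395e-05]), 'ee_pos': array([ 131.50512476, -559.70495507,  213.8534576 ]), 'ee_rot': array([-1.79990823e+02,  1.36896355e-03,  1.32220307e+01]), 'force': array([1.12717537, 0.25500043, 0.6241391 ]), 'torque': array([ 0.01561282, -0.0270367 , -0.05184673]), 'gripper_width': 91.56023442319551}
```

View pics/s1.png

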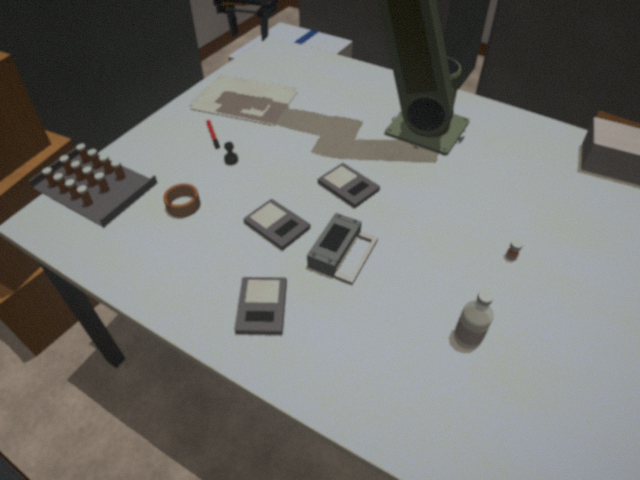

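View pics/d1.png

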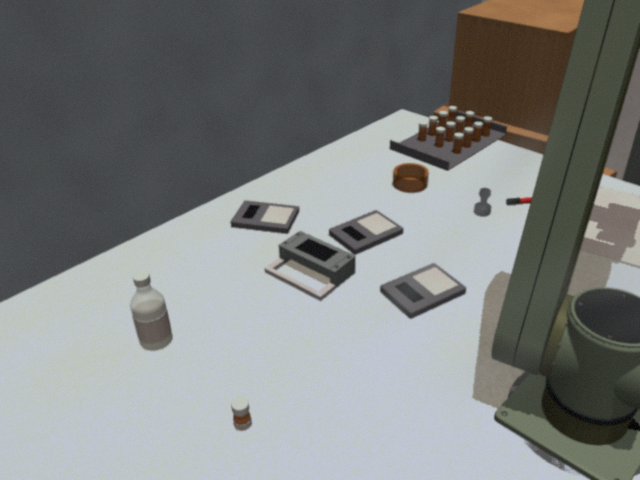

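The logger meant is at scene (277,223) (side (366,231)), in line with the reader at (337,243). The other two slabs, at (349,184) and (262,305), are look-alikes. Next I go above it with the jaws turned across the pushing direction.

```bash
python3 -m jog '0 0 10 8 8 4 1;0 0 10 8 8 4 1;0 0 10 8 8 4 1;0 0 10 8 8 4 1;0 0 10 8 8 4 1' && python3 -m jog '0 0 5.4 10 6 0 0.6;0 0 5.4 10 6 0 0.6;0 0 5.4 10 6 0 0.6;0 0 5.4 10 6 0 0.6;0 0 5.4 10 6 0 0.6'
python3 - <<'E'
from h import *
for p in [[277,223],[349,184],[262,305]]: print(np.round(ray('scene',[p],18)))
snap('wrist','w1.png')
P=camera_params('wrist'); R=cv2.Rodrigues(np.array(P['rvec']))[0]; print(-R.T@np.array(P['tvec']).ravel(), R[2])
E
```

```text
time_s: 1.02
ee_pos: [332.9, -358.1, 315.1]
ee_rot: [179.9, 0.0, 63.5]
force: [1.2, -0.7, -0.3]
gripper_width: 91.3
time_s: 1.65
ee_pos: [583.6, -207.9, 313.6]
ee_rot: [180.0, -0.0, 90.3]
force: [0.2, -1.1, 0.0]
gripper_width: 55.0
[[ 589. -156.   18.]]
[[372. -73.  18.]]
[[806. -46.  18.]]
[ 585.15311799 -134.57014671  485.31664505] [ 0.00503194 -0.24874226 -0.96855664]
```

View pics/w1.png

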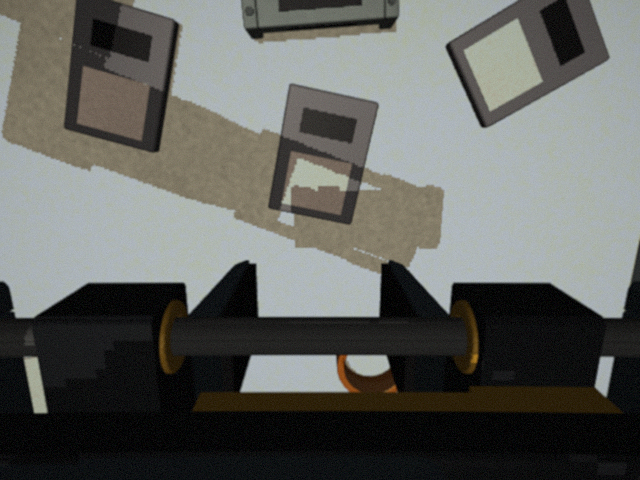

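The logger's top corners are at about (291,85), (378,103), (351,222) and (270,208). The reader is cut off at the top edge, so I move forward for one look at it.

```bash
python3 - <<'E'
from h import *
c=ray('wrist',[[291,85],[378,103],[351,222],[270,208]],18); print(np.round(c,1)); print(c.mean(0)); a=(c[0]+c[1]-c[2]-c[3])/2; print(np.linalg.norm(a),np.degrees(np.arctan2(a[1],a[0])), np.linalg.norm((c[1]+c[2]-c[0]-c[3])/2))
E
python3 -m jog '0 0 0 0 5 2 0.6;0 0 0 0 5 2 0.6;0 0 0 0 5 2 0.6;0 0 0 0 5 2 0.6'
python3 - <<'E'
from h import *
snap('wrist','w2.png'); 
E
```

```text
[[ 556.7  -81.8   18. ]
 [ 651.4  -99.4   18. ]
 [ 625.8 -232.    18. ]
 [ 531.  -216.1   18. ]]
[ 591.20723862 -157.30812673   18.        ]
135.8321112525739 79.1264913588507 96.18351372980007
time_s: 2.2
ee_pos: [581.4, -84.8, 364.0]
ee_rot: [180.0, 0.0, 90.3]
force: [0.8, 0.6, -0.1]
gripper_width: 54.5
```

View pics/w2.png

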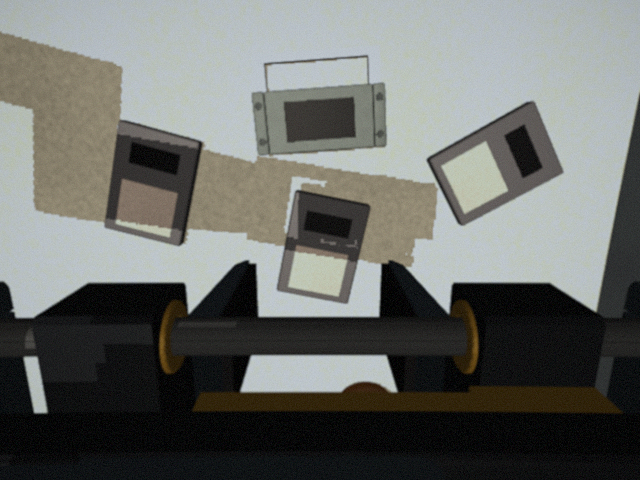

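The reader's deck top has corners at about (252,93), (385,82), (386,146) and (258,156), with the stop frame at (266..368, 57..65). The logger's corners are about (298,190), (370,204), (347,303) and (278,291). I'll fit rigid models to these.

```bash
cat >> h.py <<'E'
from scipy.optimize import least_squares
def T(p,X):
    c,s=np.cos(p[2]),np.sin(p[2]); X=np.array(X,float); return np.c_[p[0]+c*X[:,0]-s*X[:,1],p[1]+s*X[:,0]+c*X[:,1],X[:,2]]
def fit(X,px,p0,cam='wrist'):
    P=camera_params(cam); r=least_squares(lambda p:(proj(cam,T(p,X),P)-px).ravel(),p0,x_scale=[10,10,.1],loss='soft_l1')
    return r.x, np.abs(r.fun).max()
LOG=[[70,50,18],[70,-50,18],[-70,-50,18],[-70,50,18]]
DECK=[[35,76,46],[35,-76,46],[-35,-76,46],[-35,76,46]]
def rel(L,R):
    d=np.array(L[:2])-R[:2]; c,s=np.cos(R[2]),np.sin(R[2]); return c*d[0]+s*d[1],-s*d[0]+c*d[1],np.degrees(L[2]-R[2])
E
python3 - <<'E'
from h import *
L,e=fit(LOG,[[298,190],[370,204],[347,303],[278,291]],[590,-157,1.4]); print(L,np.degrees(L[2]),e)
R,f=fit(DECK,[[252,93],[385,82],[386,146],[258,156]],[580,10,1.5]); print(R,np.degrees(R[2]),f)
print(rel(L,R))
print(proj('wrist',T(R,[[70,62,12],[70,-62,12]])))
P=camera_params('wrist')
im=cv2.imread('pics/w2.png')
for M,p in((LOG,L),(DECK,R)): cv2.polylines(im,[np.round(proj('wrist',T(p,M))*16).astype(int)],True,(0,0,255),1,cv2.LINE_AA,4)
cv2.imwrite('pics/w2o.png',cv2.resize(im[40:320,230:410],None,fx=2.1,fy=2.1,interpolation=cv2.INTER_CUBIC))
E
```

```text
[ 586.02724144 -160.64794261    1.38623342] 79.42532433617063 3.229988726598151
[581.51232162   1.6455744    1.64846253] 94.44994548295703 0.9962885029903816
(np.float64(-162.15458686289637), np.float64(8.090743002699304), np.float64(-15.024621146786412))
[[263.78886624  63.56481592]
 [367.82862681  55.12362008]]
```

View pics/w2o.png

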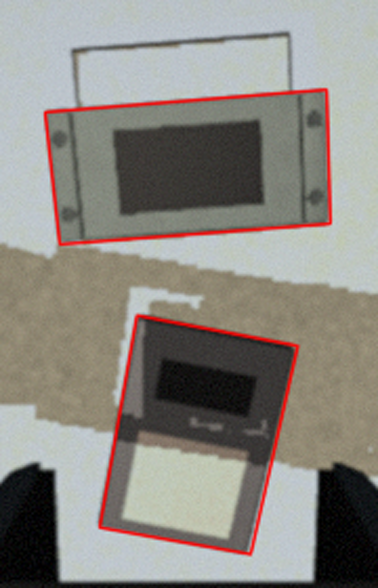

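The fit is good: reader at (581.5, 1.6), 94.4°; logger at x≈−162, y≈+7 and −15° in the reader frame. I'll square the two-finger line to the reader and come down behind the logger. The right finger then touches first and turns it square.

```bash
python3 -m jog '0 0 0.83 0.47 -7.66 -4 0.6;0 0 0.83 0.47 -7.66 -8 0.6;0 0 0.83 0.47 -7.66 -8 0.6;0 0 0.83 0.47 -7.66 -8 0.6;0 0 0.83 0.47 -7.66 -8 0.6' && python3 -m jog '0 0 0 0 0 -2 0.6;0 0 0 0 0 -4 0.6;0 0 0 0 0 -5.2 0.6;0 0 0 0 0 -6.2 0.6;0 0 0 0 0 -6.2 0.6'
python3 - <<'E'
from h import *
print(env.state()['ee_pos']); snap('wrist','w3.png')
L,R=[587,-160,np.radians(79.3)],[581.5,1.6,1.6485]
print(proj('wrist',T(L,LOG)).round())
E
```

```text
time_s: 2.88
ee_pos: [590.3, -279.6, 159.2]
ee_rot: [-179.6, -0.2, 94.1]
force: [-0.5, 0.8, 0.4]
gripper_width: 54.6
time_s: 3.5
ee_pos: [590.4, -277.0, 5.8]
ee_rot: [-179.7, -0.2, 94.3]
force: [0.1, 0.1, 0.9]
gripper_width: 54.9
[ 590.35763165 -276.98048036    5.80792207]
[[ 233. -313.]
 [ 547. -202.]
 [ 405.  222.]
 [ 161.  157.]]
```

View pics/w3.png

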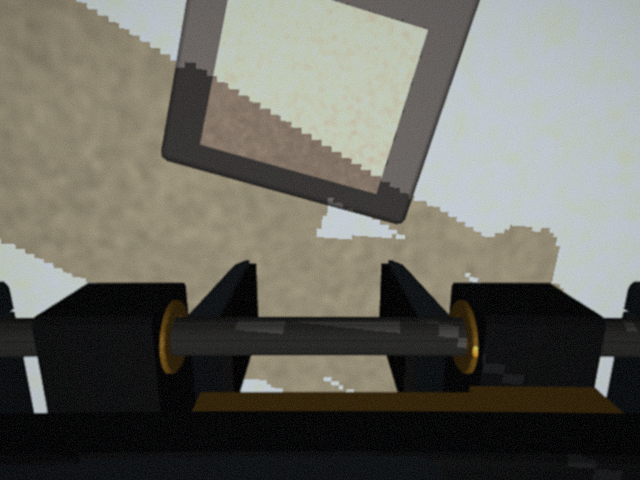

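The predicted corners match the picture (near right corner at (405,222)). The right finger lines up with that corner only barely, so I narrow the opening a little, shift 3 mm left and push.

```bash
python3 -m jog '0 0 0 -0.12 0 0 0.5;0 0 0 -0.13 0.3 0 0.5;0 0 0 -0.16 0.6 0 0.5;0 0 0 -0.18 0.8 0 0.5;0 0 0 -0.2 1.0 0 0.5' && python3 -m jog '0 0 0 -0.02 0.25 0 0.5;0 0 0 -0.04 0.5 0 0.5;0 0 0 -0.06 0.75 0 0.5;0 0 0 -0.08 1 0 0.5;0 0 0 -0.1 1.2 0 0.5'
python3 - <<'E'
from h import *
print(env.state()['ee_pos']); a=snap('wrist','w4.png');b=snap('scene','s4.png')
cv2.imwrite('pics/c4.png',np.hstack([cv2.resize(a,(480,360)),cv2.resize(b[170:290,210:310],(300,360),interpolation=3)])[:,:,::-1])
E
```

```text
time_s: 4.18
ee_pos: [589.0, -251.3, 9.6]
ee_rot: [179.9, 0.1, 94.4]
force: [0.3, -2.7, 0.9]
gripper_width: 45.7
time_s: 4.8
ee_pos: [585.8, -220.8, 9.0]
ee_rot: [180.0, 0.0, 94.4]
force: [0.7, -1.8, 0.5]
gripper_width: 45.5
[ 585.81351254 -220.84808708    8.98949043]
```

View pics/c4.png

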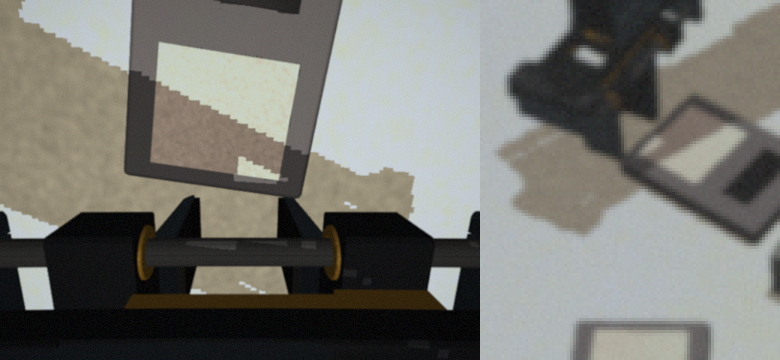

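It's turning as planned: the rear edge slope is now about 7°, from (125,175) to (300,195) in the half-size crop. Continuing.

```bash
python3 -m jog '0 0 0 -0.02 0.2 -0.1 0.5;0 0 0 -0.03 0.4 -0.1 0.5;0 0 0 -0.05 0.6 -0.1 0.5;0 0 0 -0.06 0.8 -0.1 0.5;0 0 0 -0.06 0.8 -0.1 0.5'
python3 - <<'E'
from h import *
print(env.state()['ee_pos'],env.state()['force']); a=snap('wrist','w5.png');b=snap('scene','s5.png')
cv2.imwrite('pics/c5.png',np.hstack([cv2.resize(a,(480,360)),cv2.resize(b[170:290,230:330],(300,360),interpolation=3)])[:,:,::-1])
E
```

```text
time_s: 5.52
ee_pos: [583.8, -200.4, 6.3]
ee_rot: [-179.9, -0.0, 94.4]
force: [0.1, 0.4, 0.4]
gripper_width: 45.4
[ 583.83505791 -200.43903836    6.28881661] [0.07498661 0.35336948 0.37471034]
```

View pics/c5.png

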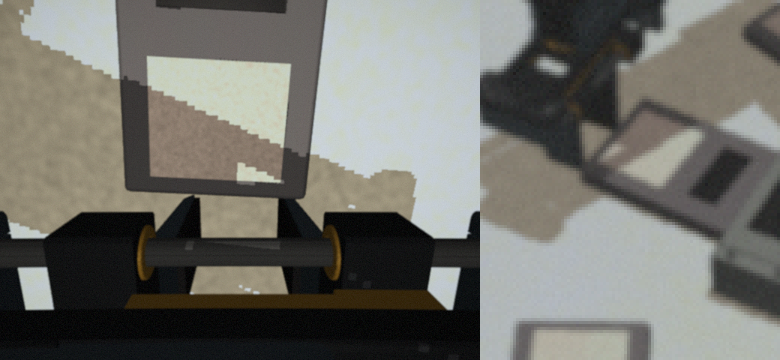

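Nearly square now: the rear corners are at about (168,252) and (406,262) full-size. I'll compute the offset in the reader frame.

```bash
python3 - <<'E'
from h import *
R=[581.5,1.6,1.6485]
c=ray('wrist',[[168,253],[406,263]],18); print(c)
a=c[1]-c[0]; th=np.arctan2(a[1],a[0])+np.pi/2; m=c.mean(0); L=[m[0]+70*np.cos(th),m[1]+70*np.sin(th),th]
print(np.linalg.norm(a),L,rel(L,R)); s=env.state(); print(rel([*s['ee_pos'][:2],0],R)[:2])
E
```

```text
[[ 519.46552701 -181.64093277   18.        ]
 [ 617.70855967 -178.43367081   18.        ]]
98.29537118137581 [np.float64(566.3030259480402), np.float64(-110.0745741091447), np.float64(1.603430939156951)] (np.float64(-110.15793318721715), np.float64(23.81991349093009), np.float64(-2.5822669729250314))
(np.float64(-202.06154721534836), np.float64(13.22679486475131))
```

The front swung left, so the logger sits about 24 mm left of the middle and its leading edge is just short of the leg. I'll translate it back by pushing on its left long side with the jaws turned 90°.

```bash
python3 -m jog '0 0 0 0.06 -0.8 0 0.5;0 0 0 0.06 -0.8 2 0.5;0 0 -3 0.06 -0.8 3 0.5;0 0 -6 0.06 -0.8 3 0.5;0 0 -8 0.06 -0.8 3 0.5' && python3 -m jog '0 0 -2 -2 1 0 0.5;0 0 -4 -3.87 2 0 0.5;0 0 -6 -3.87 3 0 0.5;0 0 -8 -3.87 4.08 0 0.5;0 0 -10 -3.87 4.08 0 0.5'
python3 - <<'E'
from h import *
s=env.state();print(s['time_s'],s['ee_pos'],s['ee_rot']); R=[581.5,1.6,1.6485];print(rel([*s['ee_pos'][:2],0],R)[:2])
a=snap('wrist','w6.png')
L=[566.3,-110.1,1.6034]; print(proj('wrist',T(L,LOG)).round(), proj('wrist',T(R,DECK)).round())
E
```

```text
time_s: 6.25
ee_pos: [586.0, -222.9, 82.2]
ee_rot: [179.9, 0.0, 61.7]
force: [0.7, 0.3, -0.5]
gripper_width: 45.6
time_s: 6.88
ee_pos: [489.1, -119.1, 81.8]
ee_rot: [180.0, -0.0, 11.9]
force: [-0.1, -1.1, -0.1]
gripper_width: 45.9
6.875 [ 489.0920701 -119.0689809   81.7892123] [ 1.79988261e+02 -1.53986386e-02  1.18818347e+01]
(np.float64(-113.13166087510231), np.float64(101.49608744570963))
[[196. 188.]
 [214.  -4.]
 [477.  46.]
 [431. 228.]] [[  34.  187.]
 [   8. -190.]
 [ 185. -158.]
 [ 174.  204.]]
```

View pics/w6.png

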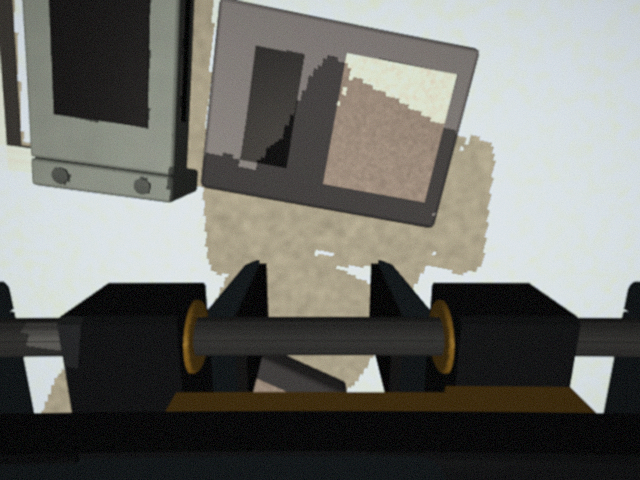

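The fingers sit beside the logger's left side, with the logger's corners at (222,0), (205,188), (432,226) and (477,48). I'll fit, and check the look-alike corner at (345,388).

```bash
python3 - <<'E'
from h import *
R=[581.5,1.6,1.6485]
L,e=fit(LOG,[[204,188],[222,-1],[478,49],[433,227]],[566,-112,1.6]); print(L,e,rel(L,R)); print(ray('wrist',[[345,388],[285,355]],18))
E
```

```text
[ 565.95075966 -112.96262181    1.59986684] 4.353542436393468 (np.float64(-113.00992161117644), np.float64(24.39530299774495), np.float64(-2.786474633054582))
[[ 402.19930676 -154.99912856   18.        ]
 [ 418.02609205 -111.69779136   18.        ]]
```

```bash
python3 -m jog '0 0 -1.5 0 0 -1 0.8;0 0 -1.5 0 0 -2 0.8;0 0 -1.5 0 0 -3 0.8;0 0 -1.5 0 0 -3 0.8;0 0 -1.5 0.3 0.02 -3 0.8' && python3 -m jog '0 0 0 0.24 0.02 0 0.8;0 0 0 0.48 0.04 0 0.8;0 0 0 0.72 0.06 0 0.8;0 0 0 0.95 0.08 0 0.8;0 0 0 1.12 0.09 0 0.8' && python3 -m jog '0 0 0 -0.5 -0.04 0 0.8;0 0 0 -1.2 -0.1 0 0.8;0 0 0 -1.2 -0.1 2 0.8;0 0 0 -1.2 -0.1 3 0.8'
python3 - <<'E'
from h import *
s=env.state();print(s['time_s'],s['ee_pos'],s['ee_rot']); R=[581.5,1.6,1.6485];print(rel([*s['ee_pos'][:2],0],R)[:2])
a=snap('wrist','w7.png')
E
```

```text
time_s: 7.55
ee_pos: [497.1, -119.5, 7.2]
ee_rot: [180.0, -0.0, 4.6]
force: [-0.3, -0.6, -0.1]
gripper_width: 73.0
time_s: 8.18
ee_pos: [524.8, -116.4, 6.5]
ee_rot: [180.0, 0.0, 4.7]
force: [-3.0, -0.3, 0.8]
gripper_width: 72.8
time_s: 8.68
ee_pos: [494.9, -119.3, 83.4]
ee_rot: [179.9, -0.2, 4.6]
force: [0.1, 0.1, -0.5]
gripper_width: 72.4
8.675 [ 494.85025973 -119.3113118    83.35994752] [179.94108683  -0.18084597   4.62263828]
(np.float64(-113.82024293696088), np.float64(95.7740837029604))
```

View pics/w7.png

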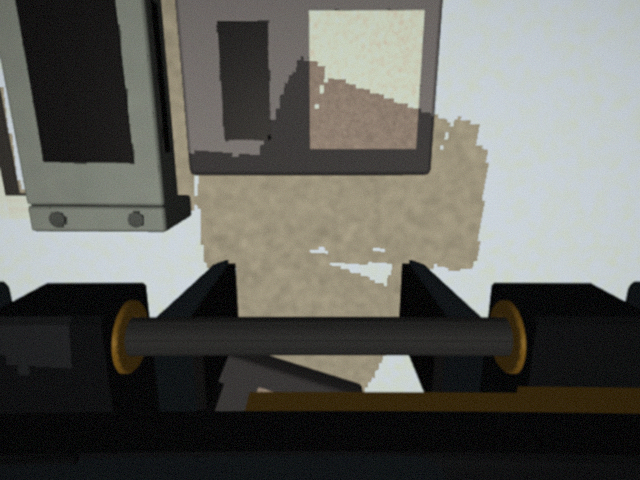

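The logger is now squared. The corners of its left side are at (190,173) and (431,173).

```bash
python3 - <<'E'
from h import *
R=[581.5,1.6,1.6485]
c=ray('wrist',[[190,174],[431,174]],18); a=c[0]-c[1]; th=np.arctan2(a[1],a[0]); m=c.mean(0)
L=[m[0]+50*np.sin(th),m[1]-50*np.cos(th),th]; print(np.linalg.norm(a),L,rel(L,R))
# check of the reader from this view: near front top corner & far
print(proj('wrist',T(R,DECK)).round())
E
```

```text
141.24837144541772 [np.float64(593.7698410076596), np.float64(-106.98170158993355), np.float64(1.651369745769276)] (np.float64(-109.20651846752266), np.float64(-3.804108663176587), np.float64(0.16442432085503278))
[[  38.  234.]
 [ -26. -110.]
 [ 139. -105.]
 [ 171.  234.]]
```

Logger at (−109, −4) mm and 0.2° in the reader frame, which is right. Back behind it for the straight push.

```bash
python3 -m jog '0 0 2 2 -1.6 0 0.6;0 0 4 4.28 -3.6 0 0.6;0 0 6 4.28 -3.6 0 0.6;0 0 8 4.28 -3.6 0 0.6;0 0 10 4.28 -3.6 0 0.6' && python3 -m jog '0 0 2 0 0 0 0.6;0 0 4 0 0 0 0.6;0 0 6 0 0 0 0.6;0 0 7.96 0 0 0 0.6;0 0 7.96 0 0 0 0.6' && python3 -m jog '0 0 0 0 0 -1.5 0.6;0 0 0 0 0 -2.5 0.6;0 0 0 0 0 -3 0.6;0 0 0 0 0 -3 0.6'
python3 - <<'E'
from h import *
s=env.state();R=[581.5,1.6,1.6485];print(rel([*s['ee_pos'][:2],0],R)[:2])
E
```

```text
time_s: 9.35
ee_pos: [601.0, -209.2, 80.2]
ee_rot: [-179.9, 0.0, 54.9]
force: [-0.5, -0.8, -0.7]
gripper_width: 54.9
time_s: 9.98
ee_pos: [600.9, -208.9, 80.7]
ee_rot: [-180.0, -0.0, 94.3]
force: [-0.9, -0.1, 0.5]
gripper_width: 54.4
time_s: 10.48
ee_pos: [601.0, -208.9, 5.7]
ee_rot: [-179.9, -0.0, 94.4]
force: [0.6, -0.1, -0.4]
gripper_width: 54.7
(np.float64(-211.34622305471265), np.float64(-3.1476575725155307))
```

```bash
python3 -m jog '0 0 0 -0.03 0.35 0 0.6;0 0 0 -0.055 0.7 0 0.6;0 0 0 -0.08 1.05 0 0.6;0 0 0 -0.11 1.4 0 0.6;0 0 0 -0.136 1.75 0 0.6' && python3 -m jog '0 0 0 -0.03 0.35 0 0.6;0 0 0 -0.055 0.7 0 0.6;0 0 0 -0.08 1.05 0 0.6;0 0 0 -0.11 1.4 0 0.6;0 0 0 -0.136 1.75 0 0.6'
python3 - <<'E'
from h import *
s=env.state();R=[581.5,1.6,1.6485];print(rel([*s['ee_pos'][:2],0],R)[:2],s['force'])
a=snap('wrist','w8.png');b=snap('scene','s8.png')
cv2.imwrite('pics/c8.png',np.hstack([cv2.resize(a,(480,360)),cv2.resize(b[190:300,270:390],(320,360),interpolation=3)])[:,:,::-1])
E
```

```text
time_s: 11.1
ee_pos: [598.4, -164.9, 6.9]
ee_rot: [179.9, 0.0, 94.5]
force: [-0.1, -3.0, 1.8]
gripper_width: 54.6
time_s: 11.72
ee_pos: [594.6, -120.9, 6.4]
ee_rot: [-180.0, -0.0, 94.4]
force: [0.4, -2.0, 2.1]
gripper_width: 54.6
(np.float64(-123.17341005761685), np.float64(-3.562480924455329)) [ 0.3993659  -2.02137498  2.13110464]
```

View pics/c8.png

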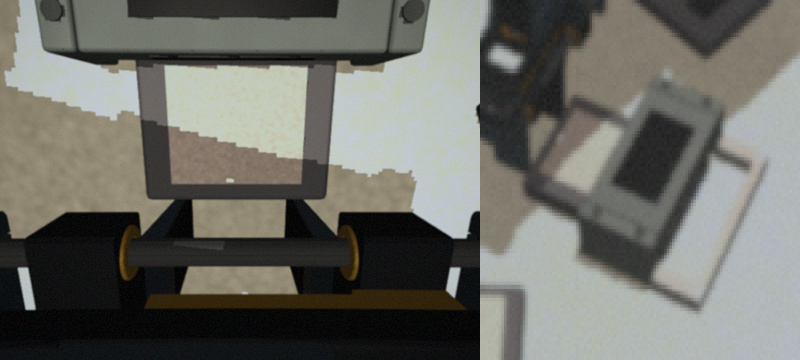

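The logger has entered squarely: rear edge flat at (150..325,197), and centred under the deck. Continuing, with force-watched small steps near the stop.

```bash
python3 -m jog '0 0 0 -0.02 0.25 0 0.6;0 0 0 -0.04 0.5 0 0.6;0 0 0 -0.06 0.75 0 0.6;0 0 0 -0.08 1 0 0.6;0 0 0 -0.09 1.1 0 0.6' && python3 -m jog '0 0 0 -0.01 0.08 0 0.6;0 0 0 -0.01 0.16 0 0.6' && python3 -m jog '0 0 0 -0.005 0.06 0 0.6;0 0 0 -0.01 0.12 0 0.6'
python3 - <<'E'
from h import *
s=env.state();R=[581.5,1.6,1.6485];print(rel([*s['ee_pos'][:2],0],R)[:2],s['force'])
E
```

```text
time_s: 12.45
ee_pos: [592.3, -93.5, 6.4]
ee_rot: [-180.0, -0.0, 94.5]
force: [-0.7, -1.5, -0.8]
gripper_width: 54.7
time_s: 12.7
ee_pos: [592.2, -90.0, 6.5]
ee_rot: [-180.0, -0.0, 94.4]
force: [0.3, -1.2, -0.8]
gripper_width: 54.8
time_s: 12.95
ee_pos: [592.0, -87.0, 6.5]
ee_rot: [180.0, 0.0, 94.4]
force: [0.3, -1.0, 0.0]
gripper_width: 54.8
(np.float64(-89.14826221523289), np.float64(-3.5983017746863606)) [ 0.33061163 -0.98674135  0.00292743]
```

```bash
for i in 1; do python3 -m jog '0 0 0 -0.005 0.06 0 0.6;0 0 0 -0.005 0.06 0 0.6'; python3 -m jog '0 0 0 -0.005 0.06 0 0.6;0 0 0 -0.005 0.06 0 0.6'; done
```

```text
time_s: 13.2
ee_pos: [591.8, -85.3, 6.5]
ee_rot: [180.0, -0.0, 94.4]
force: [-0.2, -0.7, 0.0]
gripper_width: 54.8
time_s: 13.45
ee_pos: [591.8, -84.5, 6.6]
ee_rot: [180.0, 0.1, 94.5]
force: [0.4, -3.6, -0.9]
gripper_width: 54.8
```

```bash
python3 -m jog '0 0 0 -0.005 0.06 0 0.6;0 0 0 -0.005 0.06 0 0.6'; python3 -m jog '0 0 0 -0.005 0.06 0 0.6;0 0 0 -0.005 0.06 0 0.6'
```

```text
time_s: 13.7
ee_pos: [591.8, -84.5, 6.6]
ee_rot: [180.0, 0.2, 94.5]
force: [-0.3, -8.6, -0.1]
gripper_width: 54.7
time_s: 13.95
ee_pos: [591.8, -84.4, 6.7]
ee_rot: [180.0, 0.3, 94.5]
force: [-1.4, -13.7, -1.1]
gripper_width: 54.8
```

The force climbs to 13.7 N with no advance, so the logger is home against the stop. I back straight off, rise and take the last look.

```bash
python3 -m jog '0 0 0 0.02 -0.4 0 0.6;0 0 0 0.08 -1.2 0 0.6;0 0 0 0.08 -1.2 3 0.6;0 0 0 0.08 -1.2 5 0.6;0 0 0 0.08 -1.2 6 0.6'; python3 -m jog '0 0 0 0 0 2 0.6;0 0 0 0 0 2 0.6;0 0 0 0 0 2 0.6;0 0 0 0 0 2 0.6'
python3 - <<'E'
from h import *
a=snap('wrist','w9.png');b=snap('scene','s9.png'); R=[581.5,1.6,1.6485]
cv2.imwrite('pics/c9.png',np.hstack([a[0:360,160:600],cv2.resize(b[190:300,270:390],(360,360),interpolation=3)])[:,:,::-1])
print(proj('wrist',T([*R],LOG)).round()); print(proj('scene',T(R,[[70,62,12],[70,-62,12]])))
b0=cv2.imread('pics/s1.png')[:,:,::-1]; d=cv2.absdiff(b,b0).max(2)
for n,(x,y,w,h) in dict(san=(454,287,38,64),tape=(163,185,40,33),stamp=(224,142,18,25),vial=(504,238,18,22)).items(): print(n,d[y:y+h,x:x+w].mean())
E
```

```text
time_s: 14.58
ee_pos: [595.5, -112.0, 160.9]
ee_rot: [179.6, 0.1, 94.4]
force: [0.5, -0.1, -0.1]
gripper_width: 54.6
time_s: 15.08
ee_pos: [592.6, -111.0, 204.7]
ee_rot: [-179.8, -0.1, 94.4]
force: [-0.6, 0.2, 0.4]
gripper_width: 54.7
[[253. -14.]
 [381. -14.]
 [374. 168.]
 [260. 168.]]
[[371.27477151 239.6745482 ]
 [350.08495004 276.34418578]]
san 8.83922697368421
tape 7.724242424242425
stamp 7.34
vial 8.881313131313131
```

View pics/c9.png

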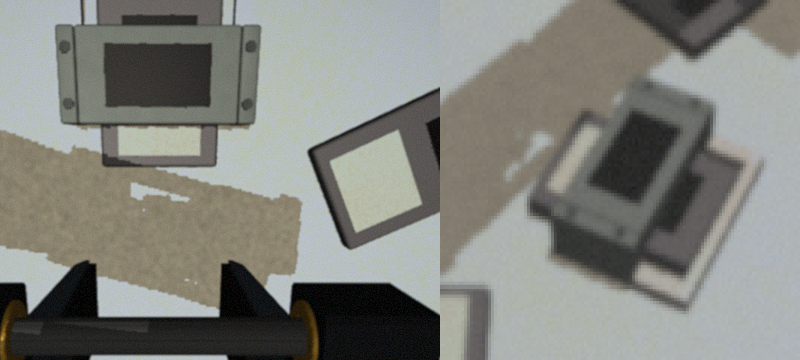

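The logger's rear edge is at full-frame (262..376,166). A logger exactly home would show at (260..374,168), so it is home within about 2 mm and square. The scene view also shows its leading edge on the stop bar.

```bash
python3 -c "
from workcell import env; print(env.job_done())"
```

```text
the job is handed in; nothing more can be done
None
```

The logger is under the reader bridge with its leading edge against the stop bar, and the job is handed in at about 15 s of the 61 s allowed; no verdict was reported.

- **What I did:** I pushed the logger square from behind with two fingertips. That swung its front about 24 mm to the left of the passage's middle, so I moved it back with a flush push on its long side. Then I pushed it straight in.
- **Stop contact:** at the end the push force rose to about 14 N with no further advance. I then backed off and rose clear, so the arm touches nothing.
- **Final position:** in the last wrist picture the rear edge is within about 2 pixels (about 2 mm) of where a logger exactly home would show, and it looks square.
- **Lateral offset:** before the straight push it measured about 4 mm off the middle. The last picture suggests about 2 mm. Both are well inside the 16 mm limit.
- **Other things:** the image areas of the bottle, tape, stamp and vial changed only by a small, even amount from the first picture, about the same for all four, which I take as camera noise.
- **Disagreement:** in one close side view the reader's deck corners were off from my fit by 3 to 8 pixels, a few millimetres. The contact at the stop made this harmless.

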